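# Swing a bar onto a welding-jig stop and pin it

## Task

On the welding jig, push the loose flat bar near the corner of its free end so that it swings about the pivot pin until its side bears on the tip of the stop screw, and press it there with a steady push kept between 10 and 15 N for half a second. Then take the lock pin (the one with the tall round grip) from the rack, put it down through the slot in the bar into the jig's hole until its collar sits on the bar, and let go. Work gently: keep the bar on its pivot pin, never push on the stop or on the lock pin with more than about 20 N, and leave everything else where it lies.

Things in the scene. Friction and masses are not known exactly. Their poses are not given: they have to be found in the camera images.
- fixture: welding jig bolted to the bench: dark steel base 190 (x) x 210 (y) x 24 mm, x axis roughly away from the robot. Origin: centre of its underside, on the bench; z up. In this frame the pivot pin is at (30, -65) mm, the lock hole at (30, 30) mm, and the stop screw's axis runs along x at y = 65 mm. The bar, once against the stop, lies along the jig's y axis within 0.07 rad
- stop: adjustable side stop on the jig: block 17 x 40 mm, 22 mm tall, origin at the centre of its underside on the jig base. A steel screw of 10 mm diameter, 8 mm above the base, sticks out of its -x face towards the bar; the bar comes to rest on the screw's tip. It sticks out 10 to 26 mm (tip 18.5 to 34.5 mm from the origin), set differently each time, not reported; rigid
- pivot_pin (a point): tip of the jig's fixed upright pivot pin, 13 mm diameter, 28 mm tall above the jig base (tip 52 mm above the bench)
- lock_hole (a point): mouth of the jig's lock hole at the top face of the base (24 mm above the bench): round, 15 mm diameter, with a 1 mm chamfer, straight through the base
- plate: flat aluminium bar 60 x 170 x 16 mm, about 0.4 kg, loose on the jig base with a 15 mm end hole over the pivot pin; sliding friction about 1 N. Origin: centre of that hole at the underside; y runs along the bar to the free end at y = 145 mm (other end -25 mm); side x = +30 mm meets the stop, side x = -30 mm is pushed; z up. It starts 0.35 to 0.8 rad counter-clockwise of the jig's yaw
- plate_hole (a point): centre of the bar's slot at its top face, 95 mm from the pivot hole along the bar: a straight-through slot 31 mm across the bar and 16 mm along it. With the bar against the stop, wherever that is set, the jig's lock hole lies open under the slot
- plate_corner (a point): lower corner of the bar at its free end on the side that meets the stop, (30, 145, 0) mm in the bar's frame
- push_corner (a point): corner of the bar at its free end on the side to push, half way up its thickness, (-30, 145, 8) mm in the bar's frame; at the start it is swung towards the robot
- lock_pin: steel pin, 0.1 kg, 78 mm long, upright: shank 12 mm diameter and 34 mm long, 2 mm chamfer at the foot; then a collar 24 mm diameter, 4 mm thick; then a round grip 16 mm diameter, 40 mm tall (38 to 78 mm above the foot). Origin: centre of the foot; z up. Starts in one of the rack's holes, collar on the rack, foot 2 mm above the bench; fully home its foot is 6 mm above the bench
- rack: wooden pin rack 150 x 50 x 36 mm fixed on the bench right of the jig, with three 15 mm holes 50 mm apart along its x axis. Origin: centre of its underside. The lock pin stands in one hole, a bolt in each of the other two
- bolt_a: hex-headed bolt, the same 12 mm shank but a flat hex head 19 mm across flats and only 10 mm tall; stands in the rack; leave it. Origin: foot of the shank
- bolt_b: a second bolt identical to bolt_a; leave it
- nut: plain hex nut, 26 mm across flats, 14 mm tall, lying on the jig's near right corner; leave it
- disc: grinding disc, 115 mm diameter, 7 mm thick, lying flat left of the jig; leave it
- pliers: combination pliers, 190 mm long, lying left of the jig; leave them
- drill_bit: twist drill bit, 12 mm diameter, 130 mm long, lying right of the pin rack; leave it
- tube: square tube offcut 60 x 40 x 40 mm, beyond the pin rack; leave it
Things that resemble listed ones, but are neither listed nor needed, are in the scene too. What is shaped like the plate but turquoise is not meant.

How it is judged:
On the way:
1. the bar is pressed against the stop screw steadily with 7 to 16 N for 0.45 s (contact force between plate and stop between 7 and 16 N), for 0.45 s.
At the end, for the whole second after the job is handed in: bar flat (0.03 rad) on its pivot pin (3 mm), its free-end stop-side corner at 48 mm or more along the jig's x axis; lock pin upright (0.06 rad) in the jig's lock hole (foot within 3 mm of its axis), collar within 2.5 mm of the bar; bar and pin at rest (x of plate_corner in the frame of fixture above 0.048 m and horizontal distance between plate and pivot_pin below 0.003 m and angle between plate's own z axis and vertical below 0.03 rad and horizontal distance between lock_pin and lock_hole below 0.003 m and z of lock_pin in the frame of lock_hole below -0.0155 m and angle between lock_pin's own z axis and vertical below 0.06 rad and linear speed of each of lock_pin, plate below 0.01 m/s); the robot touches nothing.
It fails at once if the bar rams the stop with more than 22 N (contact force between plate and stop above 22 N).
It fails at once if the lock pin is forced against the bar or the jig with more than 22 N (contact force between lock_pin and plate above 22 N or contact force between lock_pin and fixture above 22 N).
It fails at once if the bar comes off its pivot pin or is tipped up (horizontal distance between plate and pivot_pin above 0.006 m or angle between plate's own z axis and vertical above 0.15 rad).
It fails at once if something else on the bench is moved by more than 25 mm (distance of any of bolt_a, bolt_b, nut, disc, pliers, drill_bit, tube from where it was at the start of the episode above 0.025 m).
It also fails if it takes over 72 s, if anything falls off the work surface, if the arm or the gripper's body presses on something with over 40 N, if the wrist force passes 120 N, or if a joint passes its speed limit or range.

## Robot

A 6-joint arm with a two-finger parallel gripper is mounted at the origin on the work surface. World frame = base frame: x ahead of the robot, y to its left, z up, the work surface at z = 0. Lengths are in m, angles in rad, forces in N, time in s.
With the tool pointing down it reaches from about 0.225 to 0.875 m from the base axis. Payload 3.4 kg.
Tool frame: the origin (TCP) lies at the very end of the fingers, on their centre line; the grasp point (between the pads) lies 19 mm behind it; z points along the fingers, x is the direction in which the jaws open and shut, and the axes are right-handed (so a half turn about z gives the same grasp; the last joint's range is limited). The gripper opens to 85 mm and grips with 20 to 120 N. Pads are 22 mm wide; open, the fingers measure 114 mm over their backs; the gripper's body (76 mm by 85 mm) begins 54 mm behind the grasp point. The pads swing forward as they close: fully open they stand 13 mm farther back than shut.
Start: joints at [1.004, 0.276, 1.505, -0, 1.361, -0.121], TCP at [0.248, 0.519, 0.231] pointing down, gripper open.
Joint ranges: [-2.89, 2.89], [-0.75, 2.08], [0.22, 2.7], [-1.18, 4.32], [0.11, 2.71], [-2.7, 2.7]. Speed limits (rad/s): [2.57, 2.57, 3.14, 3.14, 3.14, 3.14].

## Interface

Orientations are given as a unit quaternion [w, x, y, z].
In Python, from rig import manip gives the robot as it stands.
- The arm moves only by the tool carry_out, never from a script. Its argument "series" is a list of rows, each a list of 2 entries, a list of its own where there are three numbers: the shift along the tool's x, y, z in mm, then the turn about the tool's z in degrees. A call has 1 to 10 rows; each row shifts and turns the pose as measured when the row begins, along the tool's axes as they then stand; what a row does not reach is not made up. A row lasts 1/12 s, in which the tool goes at most 41.7 mm and 7.16 degrees, less where a joint would pass 70% of its speed; a pose out of reach is approached as far as the arm can. A call is refused whole if a number of a shift passes 41.7 or a number of a turn 7.16, either way. A call with a gripper value outside its range is refused whole. "fingers" is the finger opening in mm, from 0 to 85.4, set as the call begins (left out, the last holds). The fingers move at their own pace and stop on an object; "squeeze" is the grip in N (left out, the last holds). Time passes only in rows, so rows that do not move let the fingers close. It gives the time, the measured TCP pose, the force and the opening at its end, in the units of the state.
- manip.get_state(): the state, without advancing time (a new reading comes with each control period).
- manip.get_image(name): name is "scene" or "side" or "wrist"; returns a dict with "frame" (420x560x3 uint8, blue, green, red), "K" (3x3 intrinsics, pixels), "rvec" (rotation vector, rad) and "tvec" (3), from world to camera coordinates, as OpenCV has them; the wrist camera has in their place "mount" (4x4, takes a point from camera to tool coordinates, whose origin is the TCP and whose axes are the tool frame's). Camera axes: x right, y down, z forward; pixel columns grow to the right and rows downward; lengths in m; the calibration is good to about 2 mm. A picture is of the moment at which its call begins: read the wrist's pose just before it. There is no depth.
- manip.sign_off(): hands the job in, once; it reports no verdict.
The state is a dict: "clock": time; "qpos": joint angles; "qd": joint speeds; "effort": joint torques, N m; "position": TCP position; "ee_rot": TCP orientation; "contact_force": force on the tool from outside, world axes, zero at the start; "moment": the same for the moment, N m; "width": finger opening in m.
Only numpy, scipy, OpenCV 4.12 (cv2) and the standard library are available. Lean on these libraries where they do the work, as an engineer would, in place of code of your own. Each camera call takes 0.05 s, during which the arm holds its last target. There are 200 camera calls.

## Working session

There is one attempt and no reset: what is moved stays moved. The work goes in short steps, Python scripts to look and compute and a tool call to move; the robot and the scene stay as the last step left them, time stands still between calls to the robot, and variables do not carry over. Pictures are saved under pics/ and viewed, about 8 in all and at most 12, crops included, and the job is handed in when it is done.

Besides the shell and the picture viewer there is one more tool, called after "Call:" by a JSON object that holds its "api" and its "payload". carry_out: Moves the arm, as the interface text tells. Its arguments: {"type":"object","properties":{"series":{"type":"array","items":{"type":"array"}},"fingers":{"type":"number"},"squeeze":{"type":"number"}},"required":["series"]}

```bash
mkdir -p pics; cat > h.py <<'E'
import cv2, numpy as np
from scipy.spatial.transform import Rotation as R
from rig import manip
def cam(name):
    s=manip.get_state(); d=manip.get_image(name); K=np.array(d["K"],float)
    if name=="wrist":
        q=s["ee_rot"]; T=np.eye(4); T[:3,:3]=R.from_quat([q[1],q[2],q[3],q[0]]).as_matrix(); T[:3,3]=s["position"]
        C=T@np.array(d["mount"]); Rc=C[:3,:3]; o=C[:3,3]
    else:
        Rw=cv2.Rodrigues(np.array(d["rvec"],float))[0]; Rc=Rw.T; o=-Rc@np.array(d["tvec"],float).ravel()
    return np.array(d["frame"]),K,Rc,o
def ray(c,uv,z):
    f,K,Rc,o=c; v=Rc@np.linalg.solve(K,[uv[0],uv[1],1.]); return o+v*(z-o[2])/v[2]
def proj(c,p):
    f,K,Rc,o=c; v=K@(Rc.T@(np.array(p)-o)); return v[:2]/v[2]
def save(c,name):
    cv2.imwrite(f"pics/{name}.png",c[0]); np.savez(f"pics/{name}.npz",K=c[1],R=c[2],o=c[3])
def load(name):
    d=np.load(f"pics/{name}.npz"); return cv2.imread(f"pics/{name}.png"),d["K"],d["R"],d["o"]
def st():
    s=manip.get_state(); print(s["clock"],np.round(s["position"],4),np.round(s["ee_rot"],4),np.round(s["contact_force"],2),s["width"],np.round(s["qpos"],3))
E
python3 - <<'E'
from h import *
st()
for n in("scene","side","wrist"):
    c=cam(n); save(c,n+"0"); print(n,np.round(c[3],3),np.round(c[2][:,2],3))
E
```

```text
0.0 [0.2476 0.5183 0.2305] [ 4.000e-04  8.459e-01  5.333e-01 -8.000e-04] [ 0.44 -0.31 -0.79] 0.08543736758244906 [ 1.004  0.277  1.506  0.     1.361 -0.121]
scene [1.49  0.197 1.112] [-0.673 -0.125 -0.729]
side [ 0.4   -0.727  0.626] [ 0.13   0.782 -0.61 ]
wrist [0.181 0.549 0.373] [ 0.254 -0.124 -0.959]
```

View pics/scene0.png

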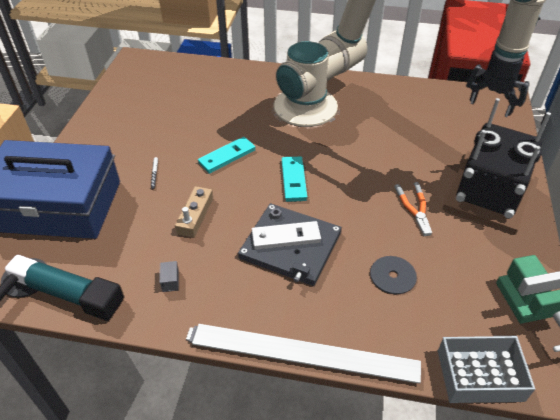

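View pics/side0.png

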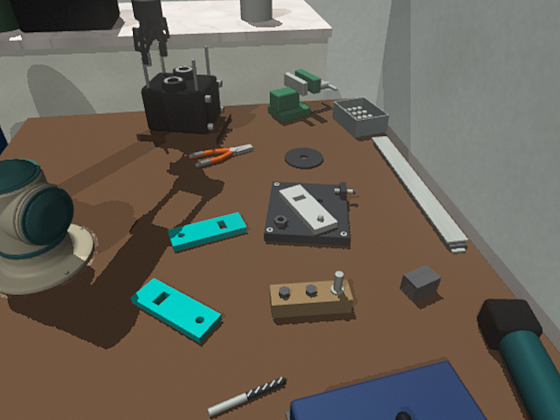

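Scene picture: the jig with the aluminium bar is at about (290,243) and the rack at (193,211), with the tall lock pin at its far (+x) end. The two turquoise bars are decoys. Side picture: pivot pin at (321,218), slot at (298,197), stop screw at (345,190), lock pin at (339,285).

```bash
python3 - <<'E'
from h import *
for n,box,bb in(("scene0",(235,200,345,285),None),("side0",(255,170,360,255),None)):
    c=load(n); f=c[0]; x0,y0,x1,y1=box; sub=f[y0:y1,x0:x1]; hsv=cv2.cvtColor(sub,cv2.COLOR_BGR2HSV)
    m=((hsv[...,2]>130)&(hsv[...,1]<50)).astype(np.uint8)*255
    k=max(cv2.findContours(m,cv2.RETR_EXTERNAL,cv2.CHAIN_APPROX_NONE)[0],key=cv2.contourArea)
    P=np.array([ray(c,(p[0][0]+x0,p[0][1]+y0),.04)[:2] for p in k],np.float32)
    r=cv2.minAreaRect(P*1000); print(n,"bar",r,np.round(cv2.boxPoints(r)))
    # jig: not wood (low sat)
    m=((hsv[...,1]<90)).astype(np.uint8)*255; m=cv2.morphologyEx(m,cv2.MORPH_OPEN,np.ones((3,3)))
    k=max(cv2.findContours(m,cv2.RETR_EXTERNAL,cv2.CHAIN_APPROX_NONE)[0],key=cv2.contourArea)
    P=np.array([ray(c,(p[0][0]+x0,p[0][1]+y0),.024)[:2] for p in k],np.float32)
    r=cv2.minAreaRect(P*1000); print(n,"jig",r,np.round(cv2.boxPoints(r)))
for n,pts in(("scene0",[("pin top",(184,213),.08),("rack",(193,211),.036),("pivot",(310,236),.04)]),("side0",[("pintop",(339,274),.08),("bolt1",(284,292),.046),("bolt2",(311,290),.046),("pivot",(320,217),.052)])):
    c=load(n)
    for t,uv,z in pts: print(n,t,np.round(ray(c,uv,z),3))
E
```

```text
scene0 bar ((591.1676635742188, 39.30036926269531), (65.61494445800781, 174.1638946533203), 18.32215690612793) [[533. 112.]
 [587. -54.]
 [650. -33.]
 [595. 132.]]
scene0 jig ((606.513916015625, 49.76385498046875), (227.215087890625, 218.5804443359375), 75.94256591796875) [[473. -34.]
 [685. -87.]
 [740. 133.]
 [528. 187.]]
side0 bar ((593.2074584960938, 40.99510192871094), (61.86824417114258, 171.42127990722656), 18.26125717163086) [[537. 113.]
 [591. -50.]
 [649. -31.]
 [596. 132.]]
side0 jig ((608.8428344726562, 43.19623565673828), (252.0116729736328, 216.65574645996094), 76.35086822509766) [[ 474.  -54.]
 [ 684. -105.]
 [ 744.  140.]
 [ 533.  191.]]
scene0 pin top [ 0.607 -0.223  0.08 ]
scene0 rack [ 0.558 -0.22   0.036]
scene0 pivot [0.59  0.102 0.04 ]
side0 pintop [ 0.594 -0.225  0.08 ]
side0 bolt1 [ 0.494 -0.223  0.046]
side0 bolt2 [ 0.544 -0.225  0.046]
side0 pivot [ 0.61  -0.024  0.052]
```

Call:
{"api": "carry_out", "payload": {"series": [[[0, 0, -40], -5.75], [[0, 0, -40], -5.75], [[-26, 29, 0], 0], [[-26, 29, 0], 0], [[-26, 29, 0], 0], [[-26, 29, 0], 0], [[-26, 29, 0], 0], [[-26, 29, 0], 0], [[-26, 29, 0], 0], [[-26, 29, 0], 0]], "fingers": 0}}

```text
clock: 0.98
position: [0.4263, 0.2581, 0.3096]
ee_rot: [0.0, 0.78, 0.626, -0.005]
contact_force: [-0.2, 0.5, -0.1]
width: -0.0002
```

Call:
{"api": "carry_out", "payload": {"series": [[[-26, 29, 12], 0], [[-26, 29, 12], 0], [[-26, 29, 12], 0], [[-26, 29, 12], 0], [[-26, 29, 12], 0], [[0, 0, 0], 0]]}}

```text
clock: 1.48
position: [0.5447, 0.0885, 0.2487]
ee_rot: [0.002, 0.782, 0.624, -0.003]
contact_force: [-0.3, 0.6, -0.1]
width: 0.0001
```

```bash
python3 - <<'E'
from h import *
st()
c=cam("wrist"); save(c,"w1"); print(np.round(c[3],3))
E
```

```text
1.4833 [0.5447 0.0885 0.2487] [ 0.0022  0.7818  0.6235 -0.0031] [-0.29  0.63 -0.08] 0.00010695837585047523 [ 0.04   0.233  1.521 -0.007  1.389 -1.305]
[0.473 0.105 0.391]
```

View pics/w1.png

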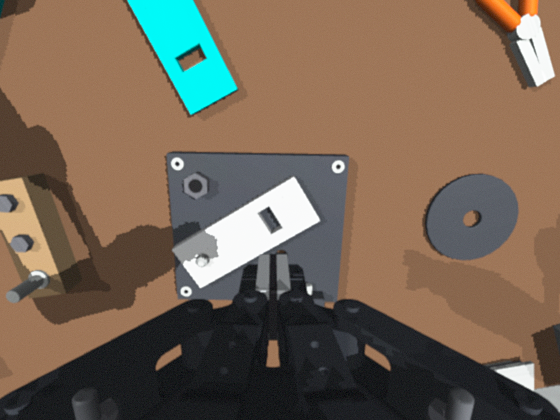

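Wrist view (near side is up): jig near edge runs from (168,153) to (348,156), nut at (195,186), pivot tip at (202,260), slot at (270,220). The push corner is at (294,177) and the stop-side corner at (320,220).

```bash
python3 - <<'E'
from h import *
c=load("w1")
for t,uv,z in [("jigNR",(167,152),.024),("jigNL",(348,155),.024),("jigFR",(178,299),.024),("jigFLedge",(338,298),.024),("scrNR",(177,163),.025),("scrNL",(338,167),.025),("scrFR",(186,291),.025),("pivot",(202,260),.052),("slot",(270,220),.04),("push",(294,177),.04),("stopc",(320,220),.04),("bar -x end",(173,252),.04),("bar+x end",(199,288),.04)]:
    print(t,np.round(1000*ray(c,uv,z)[:2]))
f=c[0];hsv=cv2.cvtColor(f,cv2.COLOR_BGR2HSV)
m=((hsv[...,2]>175)&(hsv[...,1]<40)).astype(np.uint8)*255; m[:165]=0;m[300:]=0;m[:,:165]=0;m[:,340:]=0
k=max(cv2.findContours(m,cv2.RETR_EXTERNAL,cv2.CHAIN_APPROX_NONE)[0],key=cv2.contourArea)
P=np.array([ray(c,p[0],.04)[:2] for p in k],np.float32)*1000; r=cv2.minAreaRect(P);print(r,cv2.boxPoints(r).round())
E
```

```text
jigNR [480. -25.]
jigNL [529. 177.]
jigFR [665. -70.]
jigFLedge [710. 136.]
scrNR [494. -17.]
scrNL [540. 164.]
scrFR [656. -56.]
pivot [607. -14.]
slot [581.  74.]
push [537. 112.]
stopc [593. 131.]
bar -x end [594. -49.]
bar+x end [648. -32.]
((592.0584106445312, 40.13365173339844), (61.022518157958984, 171.28053283691406), 18.54070281982422) [[536. 112.]
 [590. -51.]
 [648. -31.]
 [594. 131.]]
```

Call:
{"api": "carry_out", "payload": {"series": [[[-2.5, -26, 20], 0.8], [[0, 0, 40], 0], [[0, 0, 40], 0], [[0, 0, 40], 0], [[0, 0, 40], 0], [[0, 0, 25], 0], [[0, 0, 10], 0], [[0, 0, 0], 0]]}}

```text
clock: 2.2
position: [0.5159, 0.1007, 0.0318]
ee_rot: [0.001, 0.786, 0.618, 0.002]
contact_force: [0.4, 0.0, -0.4]
width: 0.0
```

```bash
python3 -c "from h import *;st()"
```

```text
2.2 [0.5159 0.1007 0.0318] [0.0008 0.786  0.6182 0.0024] [ 0.43  0.   -0.37] 4.22480715512815e-05 [ 0.059  0.393  1.894  0.002  0.849 -1.275]
```

Call:
{"api": "carry_out", "payload": {"series": [[[-8, 0, 0], 0], [[0, 6, 0], 0], [[0, 5, 0], 0], [[4, 5, 0], 0], [[4, 5, 0], 0], [[3.5, 5, 0], 0], [[3, 5, 0], 0], [[3, 5, 0], 0], [[3, 5, 0], 0], [[0, 0, 0], 0]]}}

```text
clock: 3.03
position: [0.5675, 0.1065, 0.0393]
ee_rot: [0.004, 0.785, 0.619, 0.008]
contact_force: [-0.2, -0.0, 0.2]
width: 0.0001
```

```bash
cat > j.py <<'E'
from h import *
def jp(p,piv=(.611,-.017),yaw=-.239):
    d=(np.array(p[:2])-piv)*1000; c,s=np.cos(yaw),np.sin(yaw); return np.round([c*d[0]+s*d[1],-s*d[0]+c*d[1]],1)
def js():
    st(); print("jig rel pivot",jp(manip.get_state()["position"]))
if __name__=="__main__": js()
E
python3 j.py; python3 - <<'E'
from h import *
save(cam("side"),"s1")
f=load("s1")[0][160:260,240:380]; cv2.imwrite("pics/s1c.png",cv2.resize(f,None,fx=5,fy=5,interpolation=cv2.INTER_CUBIC))
E
```

```text
3.0333 [0.5675 0.1065 0.0393] [0.0037 0.7854 0.6189 0.0077] [-0.21 -0.05  0.24] 9.052779736100663e-05 [ 0.063  0.44   1.781  0.003  0.904 -1.273]
jig rel pivot [-71.5 109.7]
```

View pics/s1c.png

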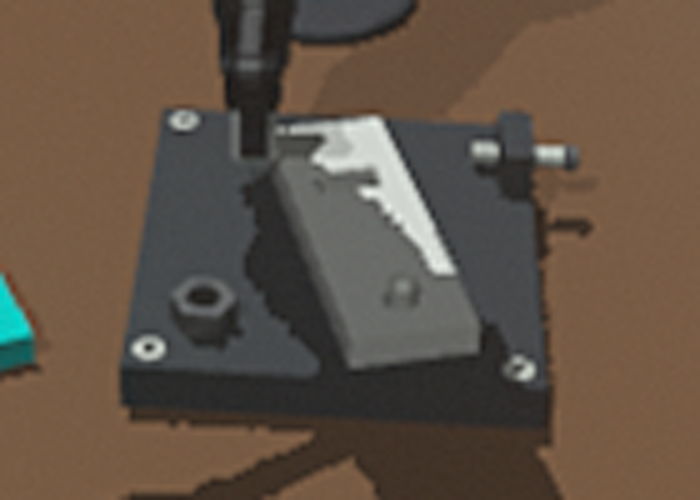

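Crop of the side view: the finger stands at the bar's free end, and the screw tip is at crop (473,150), i.e. image (334.6,190). The finger has crept up to z=39 mm, so I back off and lower it.

Call:
{"api": "carry_out", "payload": {"series": [[[0, -3, 4], 0], [[0, 0, 4], 0], [[0, 0, 1], 0], [[0, 0, 0], 0]]}}

```text
clock: 3.42
position: [0.5627, 0.1071, 0.0287]
ee_rot: [0.003, 0.785, 0.619, 0.007]
contact_force: [-0.6, -0.2, -0.0]
width: 0.0002
```

```bash
python3 - <<'E'
from j import *
js(); c=load("s1"); p=ray(c,(334.8,190),.032); print(p,jp(p))
E
```

```text
3.4167 [0.5627 0.1071 0.0287] [0.0031 0.7854 0.619  0.0065] [-0.59 -0.17 -0.04] 0.00016642553392250356 [ 0.065  0.449  1.8    0.003  0.879 -1.272]
jig rel pivot [-76.3 109.1]
[0.68028299 0.10266352 0.032     ] [ 39.  132.7]
```

Call:
{"api": "carry_out", "payload": {"series": [[[2.5, 5, 0.5], 0], [[2.5, 5, 0.6], 0], [[2, 5, 0.6], 0], [[2, 5, 0.6], 0], [[2, 5, 0.6], 0], [[0, 0, 0], 0]]}}

```text
clock: 3.92
position: [0.5914, 0.1123, 0.0254]
ee_rot: [0.003, 0.785, 0.619, 0.006]
contact_force: [0.8, 0.5, 0.2]
width: 0.0001
```

```bash
python3 j.py
```

```text
3.9167 [0.5914 0.1123 0.0254] [0.0026 0.7855 0.6189 0.0059] [0.8  0.48 0.23] 9.663611015510413e-05 [ 0.071  0.488  1.734  0.003  0.907 -1.266]
jig rel pivot [-49.6 121. ]
```

Call:
{"api": "carry_out", "payload": {"series": [[[0, 0, -3], 0], [[1, 2, -1], 0], [[1, 2, 0], 0], [[1, 2, 0], 0], [[0, 0, 0], 0]]}}

```text
clock: 4.33
position: [0.5989, 0.1139, 0.0298]
ee_rot: [0.003, 0.785, 0.619, 0.006]
contact_force: [0.1, 0.0, 0.4]
width: 0.0002
```

Call:
{"api": "carry_out", "payload": {"series": [[[0.3, 1.5, 0], 0], [[0.3, 1.5, 0], 0], [[0, 0, 0], 0]]}}

```text
clock: 4.58
position: [0.6019, 0.1139, 0.0299]
ee_rot: [0.002, 0.785, 0.619, 0.006]
contact_force: [0.3, -0.8, -0.3]
width: -0.0001
```

```bash
python3 j.py
```

```text
4.5833 [0.6019 0.1139 0.0299] [0.0024 0.7855 0.6189 0.0056] [ 0.3  -0.83 -0.27] -0.00013272318735802448 [ 0.072  0.495  1.705  0.003  0.93  -1.264]
jig rel pivot [-39.9 125. ]
```

Call:
{"api": "carry_out", "payload": {"series": [[[0.2, 1, 0], 0], [[0.2, 1, 0], 0], [[0.2, 1, 0], 0], [[0, 0, 0], 0]]}}

```text
clock: 4.92
position: [0.6048, 0.1138, 0.0299]
ee_rot: [0.002, 0.786, 0.619, 0.005]
contact_force: [1.4, -0.2, -0.6]
width: 0.0
```

Call:
{"api": "carry_out", "payload": {"series": [[[0.2, 1, 0], 0], [[0, 0, 0], 0]]}}

```text
clock: 5.08
position: [0.606, 0.1137, 0.0299]
ee_rot: [0.002, 0.786, 0.619, 0.005]
contact_force: [0.0, 1.1, 0.3]
width: -0.0001
```

Call:
{"api": "carry_out", "payload": {"series": [[[0.2, 1, 0], 0], [[0, 0, 0], 0]]}}

```text
clock: 5.25
position: [0.6071, 0.1137, 0.0299]
ee_rot: [0.002, 0.786, 0.619, 0.005]
contact_force: [0.4, 0.6, 0.2]
width: 0.0
```

Call:
{"api": "carry_out", "payload": {"series": [[[0.2, 1, 0], 0], [[0, 0, 0], 0]]}}

```text
clock: 5.42
position: [0.6076, 0.1137, 0.0299]
ee_rot: [0.002, 0.786, 0.619, 0.005]
contact_force: [0.3, 0.7, -0.0]
width: 0.0002
```

Call:
{"api": "carry_out", "payload": {"series": [[[0.2, 0.8, 0], 0], [[0, 0, 0], 0]]}}

```text
clock: 5.58
position: [0.6076, 0.1137, 0.0297]
ee_rot: [0.001, 0.786, 0.619, 0.004]
contact_force: [-1.2, -0.2, 0.9]
width: 0.0001
```

Call:
{"api": "carry_out", "payload": {"series": [[[0, 0.8, 0], 0], [[0, 0, 0], 0]]}}

```text
clock: 5.75
position: [0.6076, 0.1137, 0.0296]
ee_rot: [0.0, 0.786, 0.619, 0.004]
contact_force: [-0.8, -0.1, 0.7]
width: 0.0002
```

```bash
python3 - <<'E'
from j import *
js(); save(cam("side"),"s2")
f=load("s2")[0][160:260,240:380]; cv2.imwrite("pics/s2c.png",cv2.resize(f,None,fx=5,fy=5,interpolation=cv2.INTER_CUBIC))
E
```

```text
5.75 [0.6076 0.1137 0.0296] [5.000e-04 7.856e-01 6.187e-01 3.600e-03] [-0.76 -0.07  0.74] 0.00017088385109180216 [ 0.071  0.504  1.687  0.004  0.944 -1.266]
jig rel pivot [-34.3 126.2]
```

View pics/s2c.png

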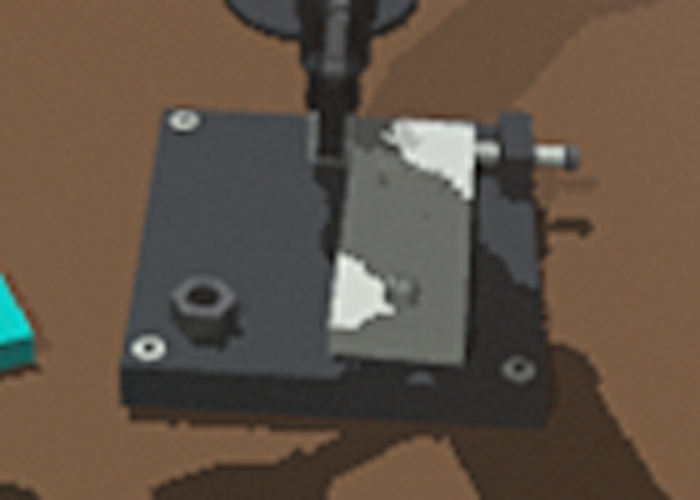

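The bar now bears on the screw tip at crop (478,150), and the arm has stalled. Next I raise the push offset in steps and read the force while it is pushing.

Call:
{"api": "carry_out", "payload": {"series": [[[0, 0.8, 0], 0], [[0, 0.8, 0], 0]]}}

```text
clock: 5.97
position: [0.6077, 0.1136, 0.0295]
ee_rot: [-0.001, 0.786, 0.619, 0.003]
contact_force: [-3.5, 1.0, 1.8]
width: -0.0002
```

Call:
{"api": "carry_out", "payload": {"series": [[[0, 1.6, 0], 0], [[0, 1.6, 0], 0]]}}

```text
clock: 6.13
position: [0.6077, 0.1134, 0.029]
ee_rot: [-0.003, 0.786, 0.619, 0.0]
contact_force: [-5.5, 0.7, 2.0]
width: 0.0002
```

Call:
{"api": "carry_out", "payload": {"series": [[[0, 2.4, -0.2], 0], [[0, 2.4, -0.2], 0]]}}

```text
clock: 6.3
position: [0.6076, 0.1131, 0.0286]
ee_rot: [-0.007, 0.786, 0.618, -0.004]
contact_force: [-6.6, 1.8, 2.5]
width: 0.0008
```

Call:
{"api": "carry_out", "payload": {"series": [[[0, 3.2, -0.2], 0], [[0, 3.2, -0.2], 0]]}}

```text
clock: 6.47
position: [0.6074, 0.1126, 0.028]
ee_rot: [-0.012, 0.786, 0.618, -0.009]
contact_force: [-8.6, 1.6, 4.3]
width: -0.0
```

Call:
{"api": "carry_out", "payload": {"series": [[[0, 4, -0.5], 0], [[0, 4.2, -0.5], 0], [[0, 4.2, -0.5], 0]]}}

```text
clock: 6.72
position: [0.6071, 0.1118, 0.0275]
ee_rot: [-0.021, 0.786, 0.618, -0.018]
contact_force: [-9.0, 3.5, 4.5]
width: 0.0001
```

Call:
{"api": "carry_out", "payload": {"series": [[[0, 4.3, -0.6], 0], [[0, 4.3, -0.6], 0]]}}

```text
clock: 6.88
position: [0.6068, 0.1116, 0.0274]
ee_rot: [-0.028, 0.786, 0.617, -0.025]
contact_force: [-8.7, 3.3, 5.1]
width: 0.0004
```

Call:
{"api": "carry_out", "payload": {"series": [[[0, 4.3, -0.6], 0], [[0, 4.3, -0.6], 0]]}}

```text
clock: 7.05
position: [0.6066, 0.1116, 0.0274]
ee_rot: [-0.035, 0.786, 0.617, -0.031]
contact_force: [-9.0, 3.0, 4.9]
width: 0.0001
```

Call:
{"api": "carry_out", "payload": {"series": [[[0, 4.3, -0.6], 0], [[0, 4.3, -0.6], 0]]}}

```text
clock: 7.22
position: [0.6063, 0.1116, 0.0274]
ee_rot: [-0.042, 0.786, 0.616, -0.037]
contact_force: [-10.1, 3.3, 5.9]
width: -0.0001
```

Call:
{"api": "carry_out", "payload": {"series": [[[0, 5.2, -0.7], 0], [[0, 5.6, -0.7], 0], [[0, 5.6, -0.7], 0]]}}

```text
clock: 7.47
position: [0.606, 0.1116, 0.0278]
ee_rot: [-0.055, 0.785, 0.615, -0.05]
contact_force: [-11.6, 3.1, 9.1]
width: -0.0001
```

Call:
{"api": "carry_out", "payload": {"series": [[[0, 5.7, -0.7], 0], [[0, 5.7, -0.7], 0], [[0, 5.7, -0.7], 0]]}}

```text
clock: 7.72
position: [0.6056, 0.1117, 0.0283]
ee_rot: [-0.069, 0.784, 0.614, -0.062]
contact_force: [-11.9, 3.1, 8.3]
width: -0.0
```

Call:
{"api": "carry_out", "payload": {"series": [[[0, 5.7, -0.7], 0], [[0, 5.7, -0.7], 0], [[0, 5.7, -0.7], 0]]}}

```text
clock: 7.97
position: [0.6052, 0.1118, 0.0288]
ee_rot: [-0.084, 0.782, 0.613, -0.075]
contact_force: [-11.5, 4.0, 8.4]
width: 0.0
```

Force held at about 12 N horizontally. The repeated measured-pose rows tilted the tool, so I work out shifts from world deltas.

```bash
cat >> j.py <<'E'
def rot():
    q=manip.get_state()["ee_rot"]; return R.from_quat([q[1],q[2],q[3],q[0]]).as_matrix()
def sh(*ds):
    M=rot(); print("axes x,y,z:",np.round(M.T,3).tolist())
    for d in ds: print(d,"->",np.round(M.T@np.array(d,float),1).tolist())
def to(x,y,z):
    p=manip.get_state()["position"]*np.ones(3)*1000; sh(np.round(np.array([x,y,z])-p,1))
E
python3 - <<'E'
from j import *
js(); sh((-10,2.5,0),(0,0,40))
# target beyond jig far face: jig y 0 -> rel pivot (65+11+12+?, 65)
for a in((95,50),(65,50)): 
    c,s=np.cos(-.239),np.sin(-.239); print(a,611+c*a[0]-s*a[1],-17+s*a[0]+c*a[1])
E
```

```text
7.9667 [0.6052 0.1118 0.0288] [-0.0836  0.7821  0.6129 -0.0752] [-11.48   3.98   8.44] 9.933001318359731e-06 [ 0.041  0.608  1.506  0.05   1.248 -1.309]
jig rel pivot [-36.1 123.7]
axes x,y,z: [[0.237, 0.971, -0.015], [0.946, -0.235, -0.223], [-0.22, 0.039, -0.975]]
(-10, 2.5, 0) -> [0.1, -10.0, 2.3]
(0, 0, 40) -> [-0.6, -8.9, -39.0]
(95, 50) 715.1362017062833 9.08929846102209
(65, 50) 685.9889459531864 16.191233553908155
```

Call:
{"api": "carry_out", "payload": {"series": [[[0, -5, 1.2], 0], [[0, -5, 1.2], 0], [[0, -9, -39], 0], [[0, -9, -39], 0], [[-18, 35, -8], 0], [[-18, 35, -8], 0], [[-18, 35, -8], 0], [[-18, 35, -8], 0], [[0, 0, 0], 0]]}}

```text
clock: 8.72
position: [0.7278, 0.0078, 0.1146]
ee_rot: [-0.073, 0.782, 0.616, -0.068]
contact_force: [0.4, -0.5, 0.3]
width: 0.0001
```

```bash
python3 - <<'E'
from j import *
js(); to(718,9,60); to(718,9,14); sh((-9.7,2.4,0),(0,0,-40))
E
```

```text
8.7167 [0.7278 0.0078 0.1146] [-0.0733  0.7816  0.6157 -0.0682] [ 0.38 -0.52  0.25] 8.197068268514765e-05 [-0.091  0.687  1.107  0.013  1.548 -1.427]
jig rel pivot [107.6  51.8]
axes x,y,z: [[0.232, 0.972, -0.016], [0.952, -0.231, -0.199], [-0.197, 0.031, -0.98]]
[ -9.8   1.2 -54.6] -> [-0.2, 1.2, 55.5]
axes x,y,z: [[0.232, 0.972, -0.016], [0.952, -0.231, -0.199], [-0.197, 0.031, -0.98]]
[  -9.8    1.2 -100.6] -> [0.5, 10.4, 100.5]
axes x,y,z: [[0.232, 0.972, -0.016], [0.952, -0.231, -0.199], [-0.197, 0.031, -0.98]]
(-9.7, 2.4, 0) -> [0.1, -9.8, 2.0]
(0, 0, -40) -> [0.7, 7.9, 39.2]
```

Call:
{"api": "carry_out", "payload": {"series": [[[0, 4, 40], 0], [[0, 4, 40], 0], [[0, 2, 16], 0], [[0, -8, 0], 0], [[0, -5, 1], 0], [[0, 0, 0], 0]]}}

```text
clock: 9.22
position: [0.7169, 0.0046, 0.0152]
ee_rot: [-0.063, 0.784, 0.614, -0.06]
contact_force: [0.1, 0.9, -0.2]
width: -0.0001
```

```bash
python3 j.py
```

```text
9.2167 [0.7169 0.0046 0.0152] [-0.0635  0.7844  0.6141 -0.0602] [ 0.1   0.89 -0.16] -8.698640943290737e-05 [-0.095  0.73   1.275  0.009  1.312 -1.427]
jig rel pivot [97.7 46. ]
```

Call:
{"api": "carry_out", "payload": {"series": [[[0, -5, 0.5], 0], [[0, -5, 0.5], 0], [[0, -5, 0.5], 0], [[0, -3, 0.5], 0], [[0, -3, 0.5], 0], [[0, -4, 0], 0], [[0, -5, 0], 0], [[0, -5, 0], 0]]}}

```text
clock: 9.88
position: [0.6887, 0.0126, 0.0244]
ee_rot: [-0.055, 0.785, 0.615, -0.053]
contact_force: [-0.2, -0.2, 0.4]
width: -0.0001
```

```bash
python3 j.py
```

```text
9.8833 [0.6887 0.0126 0.0244] [-0.0553  0.7848  0.615  -0.0526] [-0.2  -0.21  0.42] -5.6364073407469906e-05 [-0.087  0.673  1.368  0.009  1.253 -1.42 ]
jig rel pivot [68.5 47.2]
```

Call:
{"api": "carry_out", "payload": {"series": [[[0, 8, -1], 0], [[0, 10, 0], 0], [[0, 0, 6], 0], [[0, 0, 6], 0], [[0, 0, 0], 0]]}}

```text
clock: 10.3
position: [0.7044, 0.0086, 0.0101]
ee_rot: [-0.056, 0.785, 0.615, -0.053]
contact_force: [-1.2, 0.3, 0.1]
width: -0.0
```

```bash
python3 j.py
```

```text
10.3 [0.7044 0.0086 0.0101] [-0.056   0.7847  0.615  -0.0531] [-1.22  0.35  0.07] -8.740381377915576e-06 [-0.091  0.707  1.335  0.009  1.253 -1.424]
jig rel pivot [84.7 47. ]
```

Call:
{"api": "carry_out", "payload": {"series": [[[0, -4, 0.8], 0], [[0, -4, 0.8], 0], [[0, -4, 0.8], 0], [[0, -5, 0.8], 0], [[0, -6, 0.8], 0]]}}

```text
clock: 10.72
position: [0.6967, 0.0103, 0.0089]
ee_rot: [-0.042, 0.786, 0.616, -0.041]
contact_force: [11.6, -3.8, -5.9]
width: 0.0002
```

```bash
python3 j.py
```

```text
10.7167 [0.6967 0.0103 0.0089] [-0.0424  0.7858  0.6157 -0.0415] [11.61 -3.78 -5.85] 0.0001661680606207054 [-0.088  0.68   1.392  0.006  1.188 -1.419]
jig rel pivot [76.8 46.8]
```

Call:
{"api": "carry_out", "payload": {"series": [[[0, -6, 0], 0], [[0, -6, 0], 0], [[0, -6, 0], 0]]}}

```text
clock: 10.97
position: [0.6969, 0.0104, 0.0127]
ee_rot: [-0.026, 0.787, 0.616, -0.027]
contact_force: [9.6, -1.9, -4.5]
width: 0.0
```

Call:
{"api": "carry_out", "payload": {"series": [[[0, -6, 0], 0], [[0, -5, 0], 0]]}}

```text
clock: 11.13
position: [0.6971, 0.0105, 0.0153]
ee_rot: [-0.016, 0.787, 0.617, -0.018]
contact_force: [7.2, -2.3, -4.0]
width: 0.0
```

```bash
python3 j.py
```

```text
11.1333 [0.6971 0.0105 0.0153] [-0.0164  0.7869  0.6166 -0.0183] [ 7.18 -2.33 -3.97] 4.17511927840324e-05 [-8.400e-02  6.410e-01  1.451e+00 -1.000e-03  1.099e+00 -1.413e+00]
jig rel pivot [77.2 47.1]
```

Call:
{"api": "carry_out", "payload": {"series": [[[0, -6, 1.5], 0], [[0, -6, 1.5], 0], [[0, -5, 1], 0]]}}

```text
clock: 11.38
position: [0.6973, 0.0105, 0.0161]
ee_rot: [-0.001, 0.787, 0.617, -0.005]
contact_force: [6.6, -1.0, -3.6]
width: 0.0004
```

Call:
{"api": "carry_out", "payload": {"series": [[[0, 8, 0], 0], [[0, 8, -10], 0], [[0, 0, -40], 0], [[0, 0, -40], 0], [[0, 0, -30], 0], [[0, 0, 0], 0]], "fingers": 50}}

```text
clock: 11.88
position: [0.7104, 0.0075, 0.1375]
ee_rot: [-0.005, 0.787, 0.617, -0.009]
contact_force: [1.3, -1.0, 0.3]
width: 0.0499
```

```bash
python3 - <<'E'
from j import *
js(); to(590,-180,190); to(600,-224,150)
E
```

```text
11.8833 [0.7104 0.0075 0.1375] [-0.0054  0.787   0.6169 -0.0089] [ 1.35 -0.96  0.29] 0.04989142923956478 [-0.085  0.545  1.304 -0.004  1.314 -1.414]
jig rel pivot [90.8 47.4]
axes x,y,z: [[0.239, 0.971, -0.007], [0.971, -0.239, -0.02], [-0.021, -0.003, -1.0]]
[-120.4 -187.5   52.5] -> [-211.2, -73.2, -49.5]
axes x,y,z: [[0.239, 0.971, -0.007], [0.971, -0.239, -0.02], [-0.021, -0.003, -1.0]]
[-110.4 -231.5   12.5] -> [-251.2, -52.2, -9.6]
```

Call:
{"api": "carry_out", "payload": {"series": [[[-32, -2.6, -10], 0], [[-32, -2.6, -10], 0], [[-32, -2.6, -10], 0], [[-32, -2.6, -10], 0], [[-32, -2.6, -10], 0], [[-32, -2.6, 0], 0], [[-32, -2.6, 0], 0], [[-32, -2.6, 0], 0], [[0, 0, 0], 0]], "fingers": 50}}

```text
clock: 12.63
position: [0.6245, -0.241, 0.192]
ee_rot: [-0.009, 0.784, 0.62, -0.01]
contact_force: [0.0, 1.3, -1.5]
width: 0.05
```

```bash
python3 - <<'E'
from j import *
js(); c=cam("wrist"); save(c,"w2"); print(np.round(c[3],3), proj(c,(.594,-.225,.08)),proj(c,(.6,-.225,.036)))
E
```

```text
12.6333 [ 0.6245 -0.241   0.192 ] [-0.0085  0.7844  0.6202 -0.0102] [ 0.04  1.31 -1.55] 0.049991541280694135 [-0.466  0.453  1.327 -0.011  1.386 -1.802]
jig rel pivot [  66.1 -214.4]
[ 0.557 -0.225  0.336] [285.64670843 175.12855065] [285.48579904 174.7371571 ]
```

View pics/w2.png

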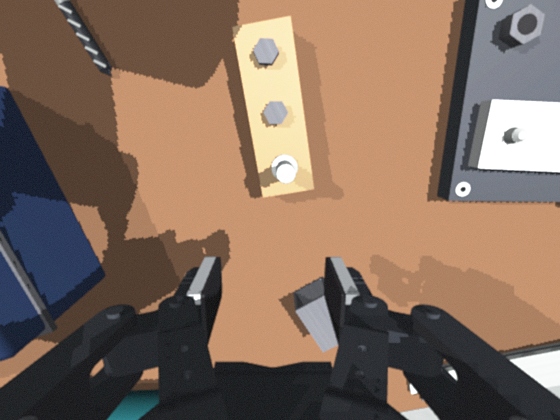

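The wrist view shows the lock pin's top at (286,174) with its collar centred on (285,166), and bolts at (275,112) and (266,51). The rack and fingers are clear.

```bash
python3 - <<'E'
from j import *
c=load("w2"); f=c[0]; h=cv2.cvtColor(f,cv2.COLOR_BGR2HSV)
m=((h[...,2]>90)&(h[...,1]<60)).astype(np.uint8)*255; m[:145]=0;m[200:]=0;m[:,:260]=0;m[:,320:]=0
k=max(cv2.findContours(m,cv2.RETR_EXTERNAL,cv2.CHAIN_APPROX_NONE)[0],key=cv2.contourArea); print(cv2.boundingRect(k),cv2.minEnclosingCircle(k))
for t,uv,z in(("top",(286,174),.08),("collar",(284.7,166.5),.04),("b2",(275,112),.046),("b1",(266,51),.046)): print(t,np.round(1000*ray(c,uv,z)[:2],1))
js(); to(592,-225,100); to(592,-225,50)
E
```

```text
(271, 154, 27, 30) ((284.5, 168.5), 14.714038848876953)
top [ 593.2 -224.5]
collar [ 591.7 -224. ]
b2 [ 542.7 -221.9]
b1 [ 493.6 -218.1]
12.6833 [ 0.6252 -0.2382  0.1919] [-0.0096  0.7842  0.6204 -0.009 ] [ 0.73 -0.08  0.01] 0.05027623131344522 [-0.463  0.453  1.327 -0.008  1.386 -1.8  ]
jig rel pivot [  66.2 -211.5]
axes x,y,z: [[0.23, 0.973, -0.002], [0.973, -0.23, -0.026], [-0.026, 0.004, -1.0]]
[-33.2  13.2 -91.9] -> [5.4, -32.9, 92.8]
axes x,y,z: [[0.23, 0.973, -0.002], [0.973, -0.23, -0.026], [-0.026, 0.004, -1.0]]
[ -33.2   13.2 -141.9] -> [5.5, -31.6, 142.8]
```

Call:
{"api": "carry_out", "payload": {"series": [[[5.5, -16, 0], 0], [[0, -17, 30], 0], [[0, 0, 35], 0], [[0, 0, 25], 0], [[0, 0, 0], 0]]}}

```text
clock: 13.1
position: [0.5915, -0.2207, 0.1011]
ee_rot: [-0.01, 0.785, 0.62, -0.007]
contact_force: [-0.8, 0.1, 0.1]
width: 0.05
```

```bash
python3 - <<'E'
from j import *
js(); to(592.5,-224,50)
E
```

```text
13.1 [ 0.5915 -0.2207  0.1011] [-0.0105  0.7845  0.6199 -0.0068] [-0.8   0.12  0.11] 0.05000444838454648 [-0.465  0.464  1.548 -0.004  1.154 -1.801]
jig rel pivot [  29.3 -202.5]
axes x,y,z: [[0.231, 0.973, 0.002], [0.973, -0.231, -0.025], [-0.024, 0.008, -1.0]]
[  1.   -3.3 -51.1] -> [-3.1, 3.0, 51.0]
```

Call:
{"api": "carry_out", "payload": {"series": [[[-3, 2, 25], 0], [[0, 0.7, 20], 0], [[0, 0, 6], 0], [[0, 0, 0], 0]]}}

```text
clock: 13.43
position: [0.5941, -0.2199, 0.0507]
ee_rot: [-0.011, 0.784, 0.621, -0.006]
contact_force: [-0.2, -0.0, -0.3]
width: 0.0497
```

Call:
{"api": "carry_out", "payload": {"series": [[[0, 0, 0], 0], [[0, 0, 0], 0], [[0, 0, 0], 0], [[0, 0, 0], 0], [[0, 0, 0], 0], [[0, 0, 0], 0]], "fingers": 0, "squeeze": 40}}

```text
clock: 13.93
position: [0.5966, -0.2218, 0.0566]
ee_rot: [-0.007, 0.783, 0.622, -0.006]
contact_force: [-0.2, -0.7, -2.2]
width: 0.0144
```

```bash
python3 - <<'E'
from j import *
js(); sh((0,0,40))
E
```

```text
13.9333 [ 0.5966 -0.2218  0.0566] [-0.0073  0.7828  0.6223 -0.0059] [-0.19 -0.7  -2.19] 0.014416621591282432 [-0.462  0.509  1.593 -0.005  1.058 -1.803]
jig rel pivot [  34.5 -202.3]
axes x,y,z: [[0.226, 0.974, -0.0], [0.974, -0.225, -0.019], [-0.018, 0.004, -1.0]]
(0, 0, 40) -> [-0.0, -0.8, -40.0]
```

Call:
{"api": "carry_out", "payload": {"series": [[[0, 0, 0], 0], [[0, 0, -10], 0], [[0, -0.3, -20], 0], [[0, -0.5, -30], 0], [[0, -0.5, -30], 0], [[0, 0, 0], 0]]}}

```text
clock: 14.43
position: [0.5978, -0.2207, 0.1513]
ee_rot: [-0.008, 0.783, 0.622, -0.004]
contact_force: [1.4, -0.7, 0.5]
width: 0.0144
```

```bash
python3 - <<'E'
from j import *
js(); save(cam("side"),"s3"); c=load("s3"); u=proj(c,manip.get_state()["position"]); print(u)
x,y=int(u[0])-60,int(u[1])-30; print(x,y)
cv2.imwrite("pics/s3c.png",cv2.resize(c[0][y:y+100,x:x+120],None,fx=6,fy=6,interpolation=cv2.INTER_CUBIC))
E
```

```text
14.4333 [ 0.5978 -0.2207  0.1513] [-0.0083  0.7832  0.6217 -0.0043] [ 1.4  -0.74  0.52] 0.014444128577693383 [-4.620e-01  4.290e-01  1.473e+00 -1.000e-03  1.259e+00 -1.804e+00]
jig rel pivot [  35.4 -201. ]
[343.44594172 243.39276031]
283 213
```

View pics/s3c.png

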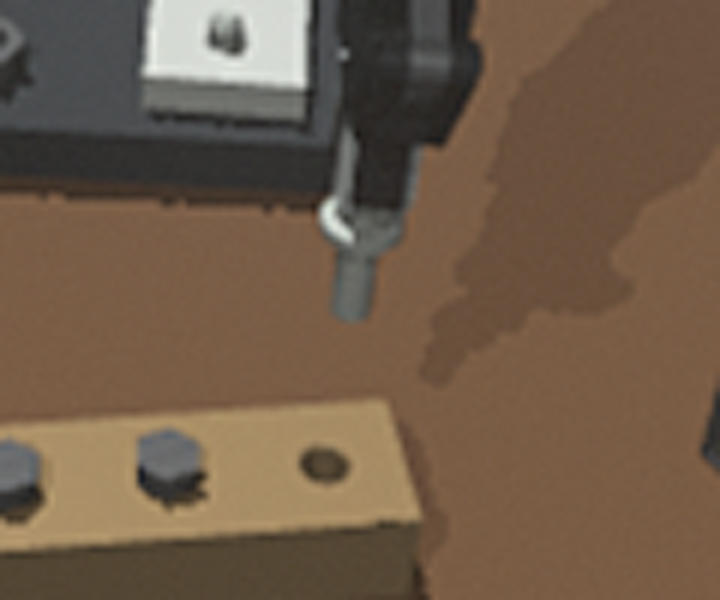

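The crop shows the lock pin hanging upright in the fingers, foot at image (341.5,265.5), and an empty hole in the rack. Next I carry it near the jig for a closer look at the slot.

Call:
{"api": "carry_out", "payload": {"series": [[[25, 1, -3], 0], [[37, 1.3, -3], 0], [[37, 1.3, -3], 0], [[37, 1.3, -3], 0], [[37, 1.3, -3], 0], [[37, 1.3, -3], 0], [[37, 1.3, -2], 0], [[30, 1.3, 0], 0], [[15, 1, 0], 0], [[0, 0, 0], 0]]}}

```text
clock: 15.32
position: [0.6748, 0.076, 0.1655]
ee_rot: [-0.015, 0.785, 0.619, -0.005]
contact_force: [-1.0, 0.4, -0.9]
width: 0.0147
```

```bash
python3 - <<'E'
from j import *
js(); c=cam("wrist"); save(c,"w3"); print(proj(c,(.632,.0765,.04)),proj(c,(.632,.0765,.024)),"tcp",proj(c,manip.get_state()["position"]))
c=load("s3"); p=np.array([.5945,-.2199,0])
for z in(.09,.095,.1,.105): print(z,proj(c,p+[0,0,z]))
E
```

```text
15.3167 [0.6748 0.076  0.1655] [-0.0149  0.7851  0.6191 -0.0053] [-0.97  0.35 -0.94] 0.014698817743726836 [ 1.000e-03  4.830e-01  1.343e+00  1.700e-02  1.342e+00 -1.339e+00]
jig rel pivot [ 39.9 105.4]
[261.72820797 163.62035736] [262.15901327 161.80454008] tcp [272.25131389 272.80866243]
0.09 [338.92369998 267.85355822]
0.095 [339.18408904 265.87680332]
0.1 [339.44661536 263.88382333]
0.105 [339.71130536 261.87441764]
```

View pics/w3.png

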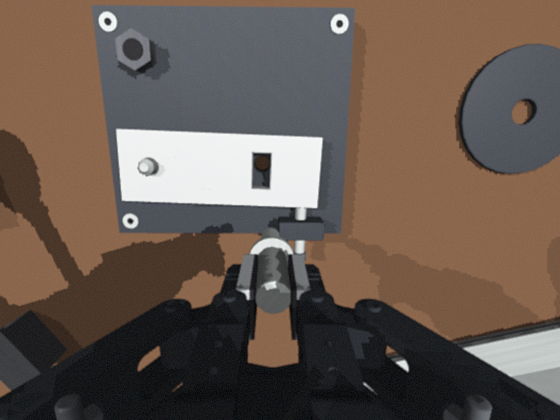

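Wrist view: the slot is centred at (261,171), with the jig hole's dark round mouth inside it at about (262,163), where I predicted it. The bar bears on the screw, and the held pin has its top near (272,295) and collar near (270,247). I zoom in to fix the pin's offset in the jaws.

```bash
python3 - <<'E'
from j import *
c=load("w3"); a=cv2.resize(c[0][140:210,220:320],None,fx=4,fy=4,interpolation=cv2.INTER_CUBIC); b=cv2.resize(c[0][215:325,220:320],None,fx=4,fy=4,interpolation=cv2.INTER_CUBIC)
cv2.imwrite("pics/w3c.png",np.hstack([b,np.vstack([a,np.zeros((160,400,3),np.uint8)])]))
E
```

```text
(no output)
```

View pics/w3c.png

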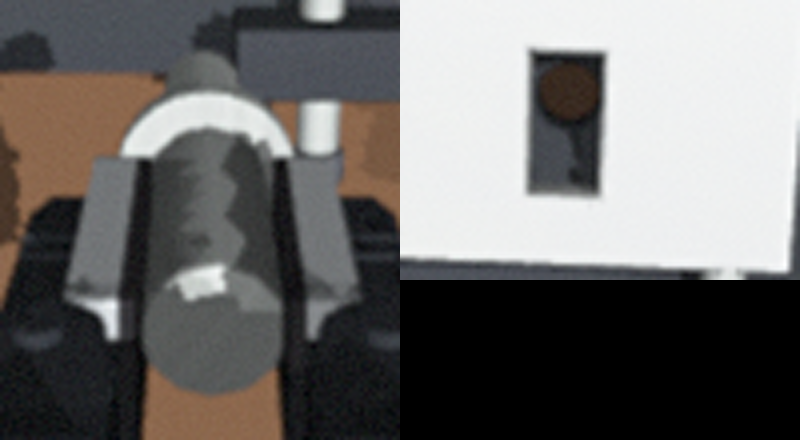

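Zoomed: the pin top circle is centred at image (273,297), the foot end at about (270.5,235), and the jig hole at (262.1,162.8).

```bash
python3 - <<'E'
from j import *
c=load("w3"); s=manip.get_state(); p=np.array(s["position"])*1000
t=1000*ray(c,(273,297),p[2]/1000+.023); print("tcp",p.round(1),"top",t.round(1))
# size check 16mm -> px
print("px dia", np.linalg.norm(proj(c,t/1000+[0,.008,0])-proj(c,t/1000-[0,.008,0])))
for dz in(-.053,-.055,-.057): print("foot if vertical",dz,proj(c,[t[0]/1000,t[1]/1000,p[2]/1000+dz]), "edge -x",proj(c,[t[0]/1000-.005,t[1]/1000,p[2]/1000+dz]))
fpos=1000*ray(c,(270.5,235),p[2]/1000-.055); print("foot",fpos.round(1))
cc=proj(c,[t[0]/1000,t[1]/1000,p[2]/1000-.017]); print("collar bottom edge ctr",cc, proj(c,[t[0]/1000-.012,t[1]/1000,p[2]/1000-.019]))
for z in(.024,.012): print("hole",1000*ray(c,(262.1,162.8),z))
print("slot",1000*ray(c,(261.3,170.2),.04)); print("pivot",1000*ray(c,(149,166),.052)); js(); sh((10,0,0))
E
```

```text
tcp [674.1  74.6 165.2] top [674.5  74.6 188.2]
px dia 37.19411620423144
foot if vertical -0.053 [271.81225106 238.37675808] edge -x [270.03830526 231.37054747]
foot if vertical -0.055 [271.79217512 237.38587818] edge -x [270.03447723 230.43843172]
foot if vertical -0.057 [271.7724641  236.41300961] edge -x [270.03071919 229.52335872]
foot [672.7  74.2 110.2]
collar bottom edge ctr [272.24988235 259.97674793] [267.11897412 238.7220827 ]
hole [632.84758624  76.2353479   24.        ]
hole [633.93062559  75.6824158   12.        ]
slot [637.31992786  74.80340781  40.        ]
pivot [611.46859286 -12.06050103  52.        ]
15.3667 [0.6741 0.0746 0.1652] [-0.0149  0.7853  0.6189 -0.0061] [-0.11  0.17 -0.83] 0.014476675688885292 [-1.000e-03  4.820e-01  1.344e+00  1.600e-02  1.343e+00 -1.340e+00]
jig rel pivot [ 39.6 103.9]
axes x,y,z: [[0.234, 0.972, 0.009], [0.972, -0.233, -0.031], [-0.028, 0.016, -0.999]]
(10, 0, 0) -> [2.3, 9.7, -0.3]
```

Call:
{"api": "carry_out", "payload": {"series": [[[-3.5, -12, 0], 0], [[-3.5, -13, 10], 0], [[0, -12, 20], 0], [[0, 0, 20], 0], [[0, 0, 10], 0], [[0, 0, 0], 0]]}}

```text
clock: 15.87
position: [0.6303, 0.0703, 0.1026]
ee_rot: [-0.015, 0.786, 0.617, -0.009]
contact_force: [-1.3, -0.0, -1.7]
width: 0.0144
```

```bash
python3 - <<'E'
from j import *
js(); to(634.7,77.5,100)
E
```

```text
15.8667 [0.6303 0.0703 0.1026] [-0.0146  0.7864  0.6175 -0.0089] [-1.34 -0.01 -1.65] 0.014416118906642607 [-0.005  0.469  1.535  0.013  1.17  -1.342]
jig rel pivot [-2.  89.4]
axes x,y,z: [[0.237, 0.971, 0.004], [0.971, -0.237, -0.034], [-0.032, 0.012, -0.999]]
[ 4.4  7.2 -2.6] -> [8.0, 2.7, 2.5]
```

Call:
{"api": "carry_out", "payload": {"series": [[[4, 1.4, 0], 0], [[4, 1.3, 0], 0], [[0, 0, 0], 0], [[0, 0, 0], 0]]}}

```text
clock: 16.2
position: [0.6369, 0.0754, 0.1039]
ee_rot: [-0.014, 0.787, 0.616, -0.008]
contact_force: [0.7, 0.6, -1.3]
width: 0.0145
```

```bash
python3 - <<'E'
from j import *
js(); to(634.7,77.5,100)
c=cam("side"); save(c,"s4"); x,y=265,150
c2=cam("scene"); save(c2,"sc4"); cv2.imwrite("pics/s4c.png",np.hstack([cv2.resize(c[0][155:240,270:370],None,fx=4,fy=4,interpolation=cv2.INTER_CUBIC),cv2.resize(c2[0][195:280,240:340],None,fx=4,fy=4,interpolation=cv2.INTER_CUBIC)]))
E
```

```text
16.2 [0.6369 0.0754 0.1039] [-0.0139  0.7874  0.6162 -0.0084] [ 0.68  0.63 -1.33] 0.014543837671249239 [ 0.003  0.477  1.517  0.013  1.178 -1.33 ]
jig rel pivot [ 3.3 95.9]
axes x,y,z: [[0.24, 0.971, 0.004], [0.97, -0.24, -0.032], [-0.03, 0.012, -0.999]]
[-2.2  2.1 -3.9] -> [1.5, -2.5, 4.0]
```

View pics/s4c.png

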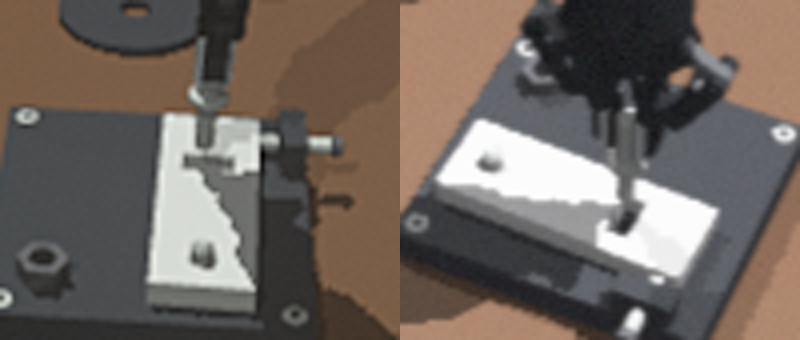

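Side and scene crops: the pin's foot hangs just over the slot in both views. I correct the last 2–3 mm and lower in small steps.

Call:
{"api": "carry_out", "payload": {"series": [[[1.3, -2.2, 0], 0], [[0, 0, 0], 0]]}}

```text
clock: 16.47
position: [0.6356, 0.0775, 0.1048]
ee_rot: [-0.013, 0.787, 0.616, -0.008]
contact_force: [0.2, 0.9, -1.7]
width: 0.0144
```

Call:
{"api": "carry_out", "payload": {"series": [[[0, -0.1, 3], 0], [[0, -0.1, 3], 0], [[0, 0, 2], 0], [[0, 0, 0], 0]]}}

```text
clock: 16.8
position: [0.6351, 0.078, 0.0967]
ee_rot: [-0.013, 0.787, 0.617, -0.007]
contact_force: [-1.2, 0.6, -0.6]
width: 0.0148
```

```bash
python3 - <<'E'
from j import *
js(); to(634.7,77.5,84)
E
```

```text
16.8 [0.6351 0.078  0.0967] [-0.013   0.7872  0.6165 -0.0073] [-1.18  0.61 -0.64] 0.014835272866010961 [ 0.007  0.48   1.532  0.013  1.157 -1.327]
jig rel pivot [ 0.9 98. ]
axes x,y,z: [[0.24, 0.971, 0.005], [0.97, -0.239, -0.029], [-0.027, 0.011, -1.0]]
[ -0.4  -0.5 -12.7] -> [-0.6, 0.1, 12.7]
```

Call:
{"api": "carry_out", "payload": {"series": [[[-0.3, 0, 2], 0], [[-0.2, 0, 2], 0], [[0, 0, 2], 0]]}}

```text
clock: 17.05
position: [0.6348, 0.0775, 0.0902]
ee_rot: [-0.013, 0.787, 0.617, -0.007]
contact_force: [-0.3, 0.0, -1.6]
width: 0.0146
```

Call:
{"api": "carry_out", "payload": {"series": [[[0, 0, 2], 0], [[0, 0, 2], 0], [[0, 0, 2], 0]]}}

```text
clock: 17.3
position: [0.6345, 0.0775, 0.0833]
ee_rot: [-0.013, 0.787, 0.616, -0.007]
contact_force: [-0.2, -0.4, -0.5]
width: 0.0149
```

Call:
{"api": "carry_out", "payload": {"series": [[[0, 0, 1.5], 0], [[0, 0, 0], 0]]}}

```text
clock: 17.47
position: [0.6341, 0.0775, 0.081]
ee_rot: [-0.013, 0.787, 0.616, -0.008]
contact_force: [0.3, 0.2, -0.1]
width: 0.0147
```

```bash
python3 - <<'E'
from j import *
js(); to(634.7,77.5,70)
E
```

```text
17.4667 [0.6341 0.0775 0.081 ] [-0.0134  0.7872  0.6165 -0.0079] [ 0.25  0.18 -0.13] 0.014670304673236384 [ 0.006  0.493  1.552  0.013  1.125 -1.328]
jig rel pivot [ 0.1 97.2]
axes x,y,z: [[0.24, 0.971, 0.004], [0.97, -0.24, -0.031], [-0.029, 0.011, -1.0]]
[  0.6   0.  -11. ] -> [0.1, 0.9, 11.0]
```

In the slot without contact; next is the hole, 1 mm at a time.

Call:
{"api": "carry_out", "payload": {"series": [[[0, 0.2, 1], 0], [[0, 0.2, 1], 0], [[0, 0, 1], 0]]}}

```text
clock: 17.72
position: [0.6347, 0.0774, 0.0779]
ee_rot: [-0.013, 0.787, 0.616, -0.008]
contact_force: [0.5, 1.2, -0.3]
width: 0.0146
```

Call:
{"api": "carry_out", "payload": {"series": [[[0, 0.1, 1], 0], [[0, 0.1, 1], 0]]}}

```text
clock: 17.88
position: [0.635, 0.0774, 0.0759]
ee_rot: [-0.013, 0.787, 0.616, -0.008]
contact_force: [-0.0, -0.3, -1.6]
width: 0.0148
```

Call:
{"api": "carry_out", "payload": {"series": [[[0, 0.1, 1], 0], [[0, 0.1, 1], 0]]}}

```text
clock: 18.05
position: [0.6352, 0.0774, 0.0737]
ee_rot: [-0.013, 0.787, 0.616, -0.007]
contact_force: [0.3, -0.7, -1.3]
width: 0.0149
```

```bash
python3 - <<'E'
from j import *
js(); to(634.7,77.5,60)
E
```

```text
18.05 [0.6352 0.0774 0.0737] [-0.0131  0.7872  0.6165 -0.0074] [ 0.27 -0.74 -1.29] 0.014898032396255001 [ 0.006  0.501  1.559  0.013  1.11  -1.329]
jig rel pivot [ 1.2 97.4]
axes x,y,z: [[0.24, 0.971, 0.004], [0.97, -0.24, -0.03], [-0.028, 0.011, -1.0]]
[ -0.5   0.1 -13.7] -> [-0.1, -0.1, 13.7]
```

Call:
{"api": "carry_out", "payload": {"series": [[[0, -0.1, 1.5], 0], [[0, -0.1, 1.5], 0], [[0, 0, 1.5], 0], [[0, 0, 1.5], 0]]}}

```text
clock: 18.38
position: [0.6355, 0.0775, 0.0675]
ee_rot: [-0.013, 0.787, 0.616, -0.007]
contact_force: [0.8, 0.4, -1.6]
width: 0.0145
```

Call:
{"api": "carry_out", "payload": {"series": [[[0, 0, 1.5], 0], [[0, 0, 1], 0]]}}

```text
clock: 18.55
position: [0.6354, 0.0776, 0.0646]
ee_rot: [-0.013, 0.787, 0.616, -0.007]
contact_force: [-0.2, 0.2, -1.5]
width: 0.0148
```

Call:
{"api": "carry_out", "payload": {"series": [[[0, 0, 1], 0], [[0, 0, 1], 0]]}}

```text
clock: 18.72
position: [0.6354, 0.0776, 0.0623]
ee_rot: [-0.013, 0.787, 0.616, -0.007]
contact_force: [1.0, 0.8, -0.9]
width: 0.0145
```

```bash
python3 j.py
```

```text
18.7167 [0.6354 0.0776 0.0623] [-0.0126  0.7872  0.6165 -0.0067] [ 0.97  0.75 -0.93] 0.014546908446139872 [ 0.006  0.511  1.572  0.013  1.084 -1.329]
jig rel pivot [ 1.3 97.7]
```

Call:
{"api": "carry_out", "payload": {"series": [[[0, 0, 0.8], 0], [[0, 0, 0.5], 0]]}}

```text
clock: 18.88
position: [0.6354, 0.0776, 0.0607]
ee_rot: [-0.013, 0.787, 0.616, -0.007]
contact_force: [0.7, -0.3, -1.3]
width: 0.0143
```

Call:
{"api": "carry_out", "payload": {"series": [[[0, 0, 0.8], 0], [[0, 0, 0.5], 0]]}}

```text
clock: 19.05
position: [0.6354, 0.0776, 0.0593]
ee_rot: [-0.013, 0.787, 0.616, -0.007]
contact_force: [0.4, -0.1, -0.4]
width: 0.0146
```

Call:
{"api": "carry_out", "payload": {"series": [[[0, 0, 0.8], 0], [[0, 0, 0.5], 0]]}}

```text
clock: 19.22
position: [0.6354, 0.0776, 0.058]
ee_rot: [-0.013, 0.787, 0.616, -0.007]
contact_force: [0.3, 0.9, -0.9]
width: 0.0147
```

Call:
{"api": "carry_out", "payload": {"series": [[[0, 0, 0.8], 0], [[0, 0, 0.5], 0]]}}

```text
clock: 19.38
position: [0.6355, 0.0776, 0.0577]
ee_rot: [-0.012, 0.787, 0.617, -0.007]
contact_force: [-0.6, -0.8, 3.1]
width: 0.0148
```

Call:
{"api": "carry_out", "payload": {"series": [[[0, 0, 0.8], 0], [[0, 0, 0.5], 0]]}}

```text
clock: 19.55
position: [0.6355, 0.0776, 0.0576]
ee_rot: [-0.012, 0.787, 0.617, -0.006]
contact_force: [-0.8, -1.1, 2.6]
width: 0.0149
```

Call:
{"api": "carry_out", "payload": {"series": [[[0, 0, 0.8], 0], [[0, 0, 0.5], 0]]}}

```text
clock: 19.72
position: [0.6355, 0.0776, 0.0576]
ee_rot: [-0.012, 0.787, 0.617, -0.006]
contact_force: [-1.3, -0.0, 4.3]
width: 0.0149
```

```bash
python3 j.py
```

```text
19.7167 [0.6355 0.0776 0.0576] [-0.0118  0.7872  0.6166 -0.0059] [-1.31 -0.02  4.29] 0.01493474025606191 [ 0.006  0.515  1.579  0.013  1.071 -1.329]
jig rel pivot [ 1.4 97.7]
```

Collar seated (firm contact at a steady height). Release, rise, and look.

Call:
{"api": "carry_out", "payload": {"series": [[[0, 0, 0], 0], [[0, 0, 0], 0]]}}

```text
clock: 19.88
position: [0.6355, 0.0776, 0.0577]
ee_rot: [-0.012, 0.787, 0.617, -0.006]
contact_force: [-0.9, -0.3, 2.7]
width: 0.0147
```

Call:
{"api": "carry_out", "payload": {"series": [[[0, 0, 0], 0], [[0, 0, 0], 0], [[0, 0, 0], 0], [[0, 0, 0], 0], [[0, 0, 0], 0]], "fingers": 50}}

```text
clock: 20.3
position: [0.6353, 0.0777, 0.0558]
ee_rot: [-0.012, 0.787, 0.617, -0.006]
contact_force: [0.3, -0.4, -0.4]
width: 0.05
```

Call:
{"api": "carry_out", "payload": {"series": [[[0, 0, -10], 0], [[0, 0, -20], 0], [[0, 0, -40], 0], [[0, 0, -40], 0], [[0, 30, -20], 0], [[0, 15, 0], 0], [[0, 0, 0], 0]]}}

```text
clock: 20.88
position: [0.6811, 0.0655, 0.1922]
ee_rot: [-0.013, 0.787, 0.617, -0.008]
contact_force: [0.3, -0.8, -0.9]
width: 0.05
```

```bash
python3 - <<'E'
from j import *
js(); c=cam("side"); save(c,"s5"); w=cam("wrist"); save(w,"w5")
a=cv2.resize(c[0][155:240,270:370],None,fx=4,fy=4,interpolation=cv2.INTER_CUBIC)
b=cv2.resize(w[0][100:270,160:360],None,fx=2,fy=2,interpolation=cv2.INTER_CUBIC); cv2.imwrite("pics/f.png",np.hstack([a,b]))
print(proj(w,(.6335,.0765,.084)),proj(w,(.6335,.0765,.044)),proj(w,(.6335,.0765,.128)))
E
```

```text
20.8833 [0.6811 0.0655 0.1922] [-0.0135  0.7869  0.6169 -0.0081] [ 0.28 -0.84 -0.85] 0.04997513471682192 [-0.012  0.477  1.286  0.011  1.408 -1.343]
jig rel pivot [48.5 96.8]
[273.0437337  157.97968189] [272.85373141 154.33924   ] [273.33451645 163.5510762 ]
```

View pics/f.png

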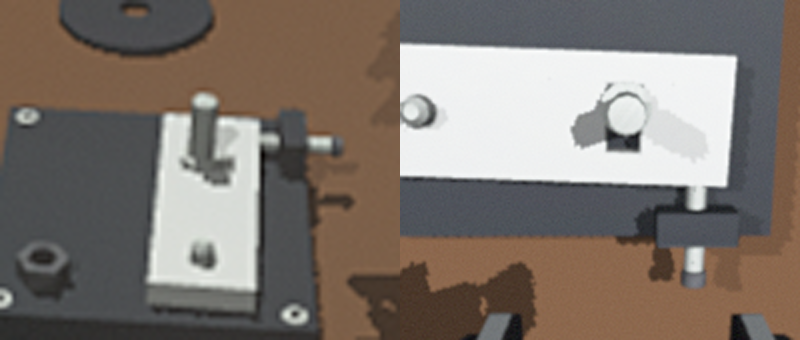

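The final view shows the pin upright in the slot with its collar on the bar, and its top at (273,156.5) against a predicted (273,158). The bar is flat against the screw tip and the fingers are clear.

```bash
python3 -c "
from h import *
print(manip.sign_off())"
```

```text
the job is handed in; nothing more can be done
None
```

The bar is pressed against the stop screw and the lock pin is home. I handed the job in at about 21 s, and no verdict is reported.

- **Press:** I pushed the bar near its free-end corner until it bore on the screw. The force readings showed about 9–10 N along the push for roughly 0.6 s, then about 12 N for another 0.6 s or so. The contact force between bar and stop cannot be read directly. I estimate it at 8–9 N and then 10–13 N.
- **Tilt while pressing:** Holding the push tilted the tool by about 0.22 rad. I levelled it to about 0.02 rad by pressing lightly (up to about 14 N) on the jig's far side face. During the 12 N press the finger also pushed down on the bar with about 8 N.
- **Lock pin:** I took it from the rack and lowered it through the slot into the hole. The force readings stayed near zero until the collar touched the bar, then reached about 4 N. Then I let go and moved clear.
- **Last checks:** The final pictures show the pin upright with its top within 2 pixels of where it should be, its collar on the bar, the bar flat on its pivot and against the screw tip, and the gripper open and clear. The nut and the part of the disc in view had not moved; I did not look at the other loose items again at the end.
- **What disagreed:** The collar touched about 3 mm lower at the tool than I had worked out from the picture. My estimates of the hole's position differed by about 1–2 mm. The gripper read 14.5 mm on the 16 mm grip.

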